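Hold the recessed calibration button with the check weight on the balance

TASK

Set up the bench balance's span calibration: take the 500 g check weight (the largest of the three steel knob weights) from its tray and set it down gently, upright and centred inside the circle marked on the balance pan, without bottoming the pan, and let go of it. Only then take the blue stylus out of the tool stand, reach its thin tip down through the round hole in the green service plate of the balance, and press the recessed orange button fully down. Finish while still gripping the stylus and holding the button down; leave the other weights and the red trimmer where they are.

Things in the scene. Friction and masses are not known exactly. Their poses are not given: they have to be found in the camera images.
- balance: Top-loading bench balance, fixed to the bench, white on a grey base, 270 (x) x 204 (y) mm; the flat white deck is 66 mm above the bench, its sloping front panel (black display, keys) faces the balance's own -x, the round steel pan is towards +x. Origin: centre of the underside, on the bench; z up.
- pan_centre (a point): Centre of the pan's flat top face, z up; it goes down with the pan. Steel disc 130 mm in diameter, 4 mm thick, top 82 mm above the bench when empty, with a dark circle 60 mm in diameter marked round its centre. On the balance it lies 45 mm from the balance's origin along its +x.
- pan (a joint): How far the pan is pressed down (m): 0 empty, 0.0025 with the 500 g weight resting freely on it (about 2 N per mm); overload stop at 0.006 (12 N), which must not be reached (5.5 mm is already too much).
- port_mouth (a point): Centre of the mouth of the service hole, level with the deck top 66 mm above the bench, z up; on the balance at x -60, y -66 mm. The hole is round, 14 mm in diameter with a 1.5 mm chamfer, vertical, in a flush green plate 34 x 34 mm; to the side and in front of the pan.
- cal_button (a joint): How far the orange calibration button down in the service hole is pressed (m): 0 released, 0.004 fully down at its stop. Its flat cap is 11.6 mm in diameter, centred in the hole, and its top lies 14 mm below the deck when released. Sprung: moves from 1.5 N, fully down at 4 N. It must not be pressed before the weight is on the pan.
- weight_500: 500 g check weight, loose, polished steel: plain round body 38 mm in diameter and 44 mm high, above it a narrow neck and a knob 27 mm in diameter, 64 mm high in all. Origin: centre of its underside; z up along its axis.
- weight_200: 200 g check weight, same shape: body 28 mm in diameter, 32 mm high, 49 mm in all. Origin: centre of its underside. Bystander, leave alone.
- weight_100: 100 g check weight, same shape: body 22 mm in diameter, 25 mm high, 40 mm in all. Origin: centre of its underside. Bystander, leave alone.
- weight_tray: Fixed shallow black plastic tray, 240 (x) x 100 (y) mm, walls and floor 5 mm thick, rim 12 mm above the bench (7 mm above its inner floor). The three weights stand on its inner floor in a row along its x axis, 75 mm apart, in any order. It is left or right of the balance, the tool stand on the other side. Origin: centre of its underside.
- tool_stand: Fixed black block, 150 (x) x 60 (y) x 52 (z) mm, with three vertical holes 9 mm in diameter along its x axis at -45, 0 and +45 mm, right through. Stylus and trimmer stand in the two outer ones, either way round; the middle one is empty. Origin: centre of its underside.
- stylus: Stylus, loose, 131 mm long, about 45 g, upright in the stand, tip down: steel tip rod 5 mm in diameter, 45 mm long; yellow collar 20 mm in diameter, tapering to the handle at 53 mm from the tip end; plain round blue handle 13 mm in diameter. The collar rests on the stand, so the tip end is 7 mm and the handle end 138 mm above the bench. Origin: tip end, on the axis; z along it to the handle.
- stylus_tip (a point): The tip end of the stylus, on its axis (same point as stylus).
- trimmer: Trimmer tool of the same shape and size as the stylus, with a red handle and black collar, standing in the other outer hole of the stand. Bystander, leave alone. Origin: at the tip end.

How it is judged:
On the way:
1. the 500 g weight stands upright, centred on the pan, let go, the pan carrying just its weight, with the button not yet pressed (horizontal distance between weight_500 and pan_centre below 0.012 m and z of weight_500 in the frame of pan_centre between -0.003 and 0.004 m and angle between weight_500's own z axis and vertical below 0.1 rad and value of joint pan between 0.0019 and 0.003 m and contact force between each of the arm, the fingers and weight_500 below 0.1 N and linear speed of weight_500 below 0.02 m/s and value of joint cal_button below 0.001 m), for 0.3 s.
At the end, for the whole second after the job is handed in: The 500 g weight stands upright on the pan within 12 mm of its centre, untouched, the pan down 1.9 to 3.0 mm; the gripped stylus, leaning under 23 degrees, has its tip in the service hole and holds the orange button at least 3 mm down with 1.5 N or more (horizontal distance between weight_500 and pan_centre below 0.012 m and z of weight_500 in the frame of pan_centre between -0.003 and 0.004 m and angle between weight_500's own z axis and vertical below 0.1 rad and value of joint pan between 0.0019 and 0.003 m and contact force between each of the arm, the fingers and weight_500 below 0.1 N and linear speed of weight_500 below 0.02 m/s and value of joint cal_button above 0.003 m and z of stylus_tip in the frame of port_mouth below -0.014 m and horizontal distance between stylus_tip and port_mouth below 0.008 m and contact force between stylus and balance above 1.5 N and contact force between the fingers and stylus above 1 N and angle between stylus's own z axis and vertical below 0.4 rad); the arm keeps its last pose, push and grip.
It fails at once if the calibration button is pressed (over 2 mm) while the pan is not loaded (value of joint cal_button above 0.002 m and value of joint pan below 0.0015 m).
It fails at once if the pan is driven down to its overload stop (over 5.5 mm), by a drop or a push (value of joint pan above 0.0055 m).
It fails at once if a bystander (200 g weight, 100 g weight or trimmer) is moved more than 20 mm (distance of any of weight_200, weight_100, trimmer from where it was at the start of the episode above 0.02 m).
It also fails if it takes over 67 s, if anything falls off the work surface, if the arm or the gripper's body presses on something with over 40 N, if the wrist force passes 120 N, or if a joint passes its speed limit or range.

ROBOT

A 7-joint arm with a two-finger parallel gripper is mounted at the origin on the work surface. World frame = base frame: x ahead of the robot, y to its left, z up, the work surface at z = 0. Lengths are in m, angles in rad, forces in N, time in s.
With the tool pointing down it reaches from about 0.425 to 0.925 m from the base axis. Payload 6.8 kg.
Tool frame: the origin (TCP) lies midway between the tips of the shut fingers; the grasp point (between the pads) lies bot.grip_point_offset behind it (bot.grip_point_offset is the distance from the TCP to the grasp point, in m); z points along the fingers, y is the line along which they close (so a half turn about z gives the same grasp; the last joint's range is limited). The gripper opens to 85 mm and grips with 20 to 120 N. Pads are 22 mm wide; open, the fingers measure 114 mm over their backs; the gripper's body (76 mm by 85 mm) begins 54 mm behind the grasp point. The pads swing forward as they close: fully open they stand 13 mm farther back than shut.
Start: joints at [1.218, 0.477, 0.022, 1.555, -0.011, 1.109, -0.083], TCP at [0.164, -0.655, 0.202] pointing down, gripper open.
Joint ranges: [-2.96, 2.96], [-0.34, 2.1], [-1.41, 1.46], [0.24, 2.44], [-1.37, 4.51], [0.17, 1.92], [-2.96, 2.96]. Speed limits (rad/s): [2.39, 2.39, 3.14, 3.14, 3.14, 3.14, 3.14].

INTERFACE

Orientations are given as a unit quaternion [w, x, y, z].
In Python, from station import get_obs, cams, job, bot gives the robot as it stands.
- The arm moves only by the tool arm_command, never from a script. Its argument "rows" is a list that holds one entry, the list of rows, each a list of 5 numbers: the finger opening in mm, from 0 to 85.4, then the shift along the world's x, y, z in units of 60 mm (1.0 is 60 mm), then the turn about the world's z in units of 0.08 rad (1.0 is 0.08 rad). In form: [[[grip, x, y, z, turn], ...]]. A call has exactly 10 rows; each row shifts and turns the commanded pose from where the row before left it; what a row does not reach is not made up. A row lasts 1/8 s, in which the tool goes at most 62.5 mm and 10.7 degrees, less where a joint would pass 70% of its speed; a pose out of reach is approached as far as the arm can. A call with a number of a shift or a turn outside -1 to 1 is refused whole. A call with a gripper value outside its range is refused whole. The fingers move at their own pace and stop on an object; "newtons" is the grip in N (left out, the last holds). Time passes only in rows, so rows that do not move let the fingers close, or fill a call up. It gives the time, the measured TCP pose, the force, the opening and the grip force at its end, in the units of the state.
- get_obs(): the state, without advancing time (a new reading comes with each control period).
- cams.read_camera(name): name is "scene" or "top" or "wrist"; returns the picture (420x560x3 uint8, red, green, blue); there is no depth.
- cams.camera_params(name): a dict with "K" (3x3 intrinsics, pixels), "extrinsics" (4x4, takes a point from camera to world coordinates). Camera axes: x right, y down, z forward; pixel columns grow to the right and rows downward; lengths in m; the calibration is good to about 2 mm. A picture is of the moment at which its call begins: read the wrist's pose just before it. camera_params takes no time and is no camera call; for the wrist camera it gives the pose at the moment of the call.
- job.hand_in(): hands the job in; it is judged then, once.
The state is a dict: "t": time; "q": joint angles; "joint_vel": joint speeds; "joint_torque": joint torques, N m; "eef_pos": TCP position; "tool_rot": TCP orientation; "contact_force": force on the tool from outside, world axes, zero at the start; "torque": the same for the moment, N m; "gripper_width": opening from 0.0 (shut) to 1.0 (fully open); "grasp_force": force on a finger pad.
Only numpy, scipy, OpenCV 4.12 (cv2) and the standard library are available. Lean on these libraries where they do the work, as an engineer would, in place of code of your own. Each camera call takes 0.05 s, during which the arm holds its last target. There are 200 camera calls.

## Working session

There is one attempt and no reset: what is moved stays moved. The work goes in short steps, Python scripts to look and compute and a tool call to move; the robot and the scene stay as the last step left them, time stands still between calls to the robot, and variables do not carry over. Pictures are saved under pics/ and viewed, at most 10 in all, crops included, and the job is handed in when it is done.

Besides the shell and the picture viewer there is one more tool, called after "Emit:" as name(argument=value, ...) on one line, values as JSON. arm_command: Moves the arm, as the interface text tells. Its arguments: {"type":"object","properties":{"rows":{"type":"array"},"newtons":{"type":"number"}},"required":["rows"]}

```bash
mkdir -p pics
cat > h.py <<'E'
import numpy as np, cv2
from station import get_obs, cams, job, bot
def snap(n,f=None):
    P=cams.camera_params(n); im=cams.read_camera(n)
    if f: cv2.imwrite('pics/'+f,im[:,:,::-1])
    return im,P
def ray(P,u,v,z):
    d=P['extrinsics'][:3,:3]@np.linalg.inv(P['K'])@[u,v,1]; o=P['extrinsics'][:3,3]
    return o+d*(z-o[2])/d[2]
def proj(P,X):
    c=np.linalg.inv(P['extrinsics'])@np.r_[X,1]; p=P['K']@c[:3]; return p[:2]/p[2]
E
python3 - <<'E'
from h import *
print(get_obs(),bot.grip_point_offset)
a,P=snap('scene','s1.png');b,Q=snap('top','t1.png')
for p in(P,Q): print(p['K'],p['extrinsics'])
E
```

```text
{'t': 0.0, 'q': array([ 1.2179072 ,  0.47779077,  0.02234726,  1.55643582, -0.01151174,
        1.10931221, -0.08307861]), 'joint_vel': array([ 0.00079524, -0.0004512 ,  0.00200521, -0.00069204, -0.00013236,
        0.00076661,  0.00100761]), 'joint_torque': array([-1.12081816e-03, -5.96445429e+01,  1.60797179e+00, -2.81195426e+01,
        1.25261623e-02,  9.51884984e-03, -1.75458820e-05]), 'eef_pos': array([ 0.16341335, -0.65426051,  0.20143877]), 'tool_rot': array([-8.92146982e-04,  9.92516815e-01,  1.22104651e-01, -1.74131603e-04]), 'contact_force': array([-0.12373528,  0.84690524, -0.41477134]), 'torque': array([ 0.05306056, -0.00085443,  0.02690602]), 'grasp_force': 0.0, 'gripper_width': 0.9991621974468803} 0.0187
[[438.97018287   0.         286.64054399]
 [  0.         438.97018287 203.83513371]
 [  0.           0.           1.        ]] [[-0.22639227  0.52145005 -0.82270066  1.25200417]
 [ 0.97403208  0.11873938 -0.19277568  0.16659564]
 [-0.00283592 -0.84497976 -0.53479076  0.54231187]
 [ 0.          0.          0.          1.        ]]
[[519.28326908   0.         282.96289185]
 [  0.         519.28326908 206.4659578 ]
 [  0.           0.           1.        ]] [[ 0.00513248 -0.99713854  0.07542135  0.45409639]
 [-0.99997868 -0.00542229 -0.00363824  0.01373652]
 [ 0.00403679 -0.07540107 -0.99714512  1.17375598]
 [ 0.          0.          0.          1.        ]]
```

View pics/t1.png

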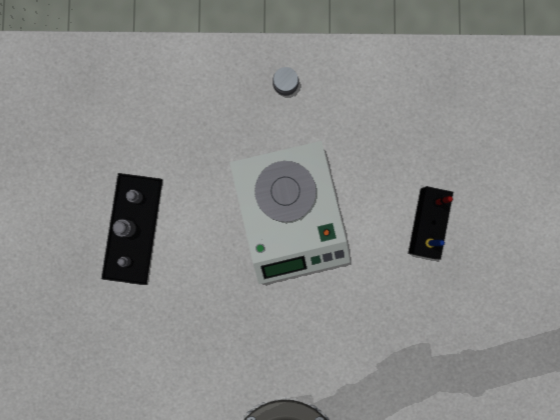

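View pics/s1.png

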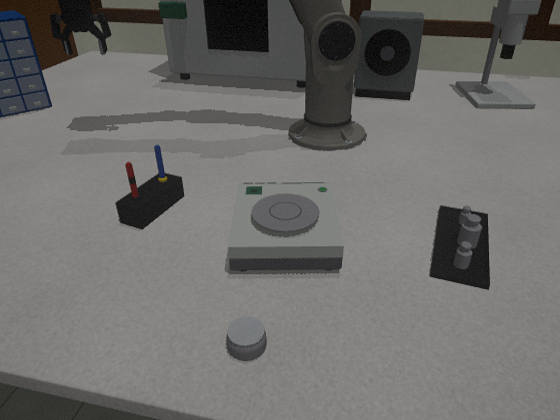

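Top view: the tray is on the left with the 500 g weight in the middle (123,228). The pan is at (286,191), the port at (326,233), the stylus at (431,243) and the red trimmer at (448,199). The scene view agrees with this.

Run:
```python
from h import *
b=cv2.cvtColor(cv2.imread('pics/t1.png'),cv2.COLOR_BGR2HSV); P=cams.camera_params('top')
def cen(m,box):
    x0,y0,x1,y1=box; ys,xs=np.nonzero(m[y0:y1,x0:x1]); return xs.mean()+x0,ys.mean()+y0,len(xs)
H,S,V=cv2.split(b)
r=[('orange',(H<20)&(S>150)&(V>120),(316,222,338,244),.052),('green',(H>50)&(H<90)&(S>90),(312,220,340,245),.066),
('yellow',(H>20)&(H<35)&(S>110),(420,232,445,255),.056),('blue',(H>105)&(H<130)&(S>120),(420,232,455,255),.10),
('w500',V>90,(112,218,138,240),.04),('w100',V>90,(115,254,133,270),.025),('w200',V>90,(122,186,146,206),.03)]
for n,m,bx,z in r:
    u,v,k=cen(m,bx); print(n,round(u,1),round(v,1),k,ray(P,u,v,z).round(4))
m=((V<150)&(V>60)&(S<60)).astype('uint8'); c=[k for k in cv2.findContours(m[140:240,240:330].copy(),0,1)[0]]
k=max(c,key=cv2.contourArea); e=cv2.fitEllipse(k); print(e,ray(P,e[0][0]+240,e[0][1]+140,.082))
print('tray',[ray(P,*p,.012).round(3) for p in((119,175),(162,179),(148,284),(103,278))])
print('stand',[ray(P,*p,.052).round(3) for p in((423,187),(453,191))])
S,_=snap('scene');
```

```text
orange 325.6 232.2 14 [ 0.4837 -0.0828  0.052 ]
green 326.5 231.9 160 [ 0.484  -0.0834  0.066 ]
yellow 428.3 242.7 54 [ 0.4623 -0.3031  0.056 ]
blue 436.9 242.5 95 [ 0.4625 -0.3084  0.1   ]
w500 119.0 226.9 111 [0.4933 0.3668 0.04  ]
w100 120.4 261.5 23 [0.4178 0.3663 0.025 ]
w200 130.0 194.6 50 [0.565  0.3478 0.03  ]
((45.57344055175781, 51.361751556396484), (61.19874954223633, 63.45307922363281), 122.6617431640625) [0.56871183 0.00440095 0.082     ]
tray [array([0.611, 0.379, 0.012]), array([0.602, 0.282, 0.012]), array([0.368, 0.308, 0.012]), array([0.381, 0.408, 0.012])]
stand [array([ 0.583, -0.295,  0.052]), array([ 0.575, -0.36 ,  0.052])]
```

Emit:
arm_command(rows=[[[85,0.7,0.7,0,-0.3],[85,0.7,0.7,0,-0.3],[85,0.7,0.7,0,-0.3],[85,0.7,0.7,0,-0.3],[85,0.7,0.7,0,-0.3],[85,0.7,0.7,0,-0.3],[85,0.7,0.7,0,-0.3],[85,0.6,0.7,0,-0.3],[85,0,1,0,-0.3],[85,0,1,0,-0.3]]], newtons=40)

```text
t: 1.4
eef_pos: [0.4937, -0.1968, 0.202]
tool_rot: [-0.0, 1.0, 0.002, -0.0]
contact_force: [0.3, 0.4, 0.0]
gripper_width: 0.998
grasp_force: 0.0
```

Emit:
arm_command(rows=[[[85,0,1,0,-0.3],[85,0,1,0,-0.3],[85,0,1,0,-0.3],[85,0,1,0,-0.3],[85,0,1,0,-0.3],[85,0,1,0,0],[85,0,1,0,0],[85,0,0.9,0,0],[85,0,0,0,0],[85,0,0,0,0]]])

```text
t: 2.65
eef_pos: [0.4934, 0.2744, 0.2019]
tool_rot: [0.001, 0.998, -0.058, -0.0]
contact_force: [0.4, -0.6, 0.1]
gripper_width: 0.991
grasp_force: 0.0
```

Run:
```python
from h import *
s=get_obs(); q=s['tool_rot']; print(s['t'],s['eef_pos'],2*np.arctan2(q[2],q[1]))
im,P=snap('wrist','w1.png'); print(P['extrinsics'])
for X in((.4905,.344,.005),(.4905,.344,.069)): print(proj(P,np.array(X)))
```

```text
2.65 [0.49344121 0.27442059 0.20190823] -0.11518547319816598
[[-0.11564383 -0.95340248 -0.27865787  0.56217857]
 [-0.99329017  0.11130314  0.03140477  0.26647721]
 [ 0.00107411  0.28041989 -0.95987683  0.37164147]
 [ 0.          0.          0.          1.        ]]
[220.59312179 186.06044571]
[208.51305881 200.74776598]
```

View pics/w1.png

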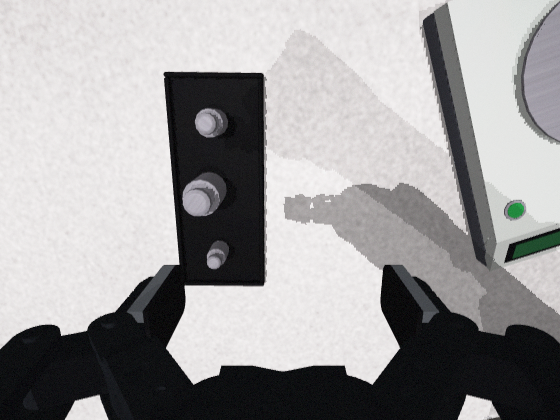

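The wrist view shows the 500 g knob top near (197,201), the 200 g knob at (207,122) and the 100 g knob at (213,261).

Run:
```python
from h import *
g=cv2.imread('pics/w1.png',0); P=cams.camera_params('wrist')
for n,(x,y),z,r in(('500',(197,201),.069,18),('200',(207,122),.054,13),('100',(213,261),.045,10)):
    w=g[y-r:y+r,x-r:x+r]; t,m=cv2.threshold(w,0,255,cv2.THRESH_OTSU); 
    for t in (140,160,175):
        ys,xs=np.nonzero((w>t)); print(n,t,len(xs),xs.mean()+x-r,ys.mean()+y-r,ray(P,xs.mean()+x-r,ys.mean()+y-r,z).round(4))
T=cams.camera_params('top'); print(ray(T,119,227,.069), ray(T,122,227.5,.069))
print([ray(P,*p,.012).round(3) for p in((166,74),(264,74),(265,284))])
```

```text
500 140 697 196.11334289813487 198.74461979913917 [0.4942 0.3543 0.069 ]
500 160 494 194.27732793522267 199.082995951417 [0.4941 0.356  0.069 ]
500 175 115 195.71304347826086 199.08695652173913 [0.4939 0.3547 0.069 ]
200 140 379 205.06332453825857 121.02374670184696 [0.5623 0.3367 0.054 ]
200 160 223 203.90582959641256 121.69955156950672 [0.5618 0.3378 0.054 ]
200 175 134 204.41044776119404 123.03731343283582 [0.5606 0.3376 0.054 ]
100 140 132 212.28030303030303 260.49242424242425 [0.4201 0.3571 0.045 ]
100 160 75 212.48 262.38666666666666 [0.4179 0.3572 0.045 ]
100 175 2 214.0 260.0 [0.4205 0.3551 0.045 ]
[0.4920147  0.35781568 0.069     ] [0.49098639 0.35141998 0.069     ]
[array([0.612, 0.377, 0.012]), array([0.6  , 0.279, 0.012]), array([0.368, 0.309, 0.012])]
```

Emit:
arm_command(rows=[[[85,0,0.7,0,0],[85,0,0.63,0,0],[85,0,0,-0.8,0],[85,0,0,-0.8,0],[85,0,0,-0.8,0],[85,0,0,-0.5,0],[85,0,0,-0.17,0],[85,0,0,0,0],[30,0,0,0,0],[30,0,0,0,0]]], newtons=60)

```text
t: 3.95
eef_pos: [0.4945, 0.3555, 0.0196]
tool_rot: [-0.001, 0.998, -0.058, 0.001]
contact_force: [0.2, 0.6, 0.4]
gripper_width: 0.6
grasp_force: 0.0
```

Emit:
arm_command(rows=[[[20,0,0,0,0],[20,0,0,0,0],[20,0,0,0,0],[20,0,0,0,0],[20,0,0,0,0],[20,0,0,0.2,0],[20,0,0,0.5,0],[20,0,0,0.8,0],[20,0,0,0.8,0],[20,0,0,0,0]]])

```text
t: 5.2
eef_pos: [0.4953, 0.3566, 0.1601]
tool_rot: [-0.002, 0.998, -0.058, 0.003]
contact_force: [0.1, 0.1, -5.3]
gripper_width: 0.278
grasp_force: 71.0
```

Run:
```python
from h import *
s=get_obs(); print(s)
im,P=snap('wrist','w2.png')
```

```text
{'t': 5.2, 'q': array([-0.40219997,  0.44441662, -0.4273451 ,  1.74141196,  0.21524685,
        0.99487892, -2.59565261]), 'joint_vel': array([-0.00744164,  0.05748077,  0.01823954,  0.07180902,  0.01366102,
       -0.0338947 , -0.01294625]), 'joint_torque': array([  0.46115843, -58.33283186,  -4.75831702, -28.20675731,
        -0.12273788,   0.58391651,   0.12102624]), 'eef_pos': array([0.49533678, 0.35659666, 0.16011133]), 'tool_rot': array([-0.00229798,  0.99833226, -0.05762224,  0.00266285]), 'contact_force': array([ 0.09553552,  0.09027467, -5.2623932 ]), 'torque': array([ 0.05697762, -0.06619046, -0.03772459]), 'grasp_force': 71.04019098243953, 'gripper_width': 0.2781095572954385}
```

View pics/w2.png

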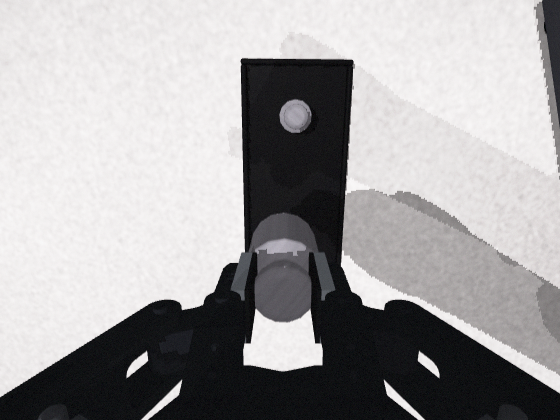

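The wrist view shows the weight held between the pads, with one disc at (283,290) and a wider part at (282,240). The opening reads less than 38 mm, so I'll project the expected shape to check which part is gripped and whether it leans.

```bash
python3 - <<'E'
from h import *
s=get_obs(); P=cams.camera_params('wrist'); t=s['eef_pos']; print(P['K'][0])
base=t.copy(); base[2]=t[2]-.0196+.005
for z,r in((0,.019),(.044,.019),(.05,.0135),(.064,.0135)):
    c=base+[0,0,z]; print(z,proj(P,c),[proj(P,c+d)for d in(np.array([0,r,0]),np.array([r,0,0]))])
print('grip pt',proj(P,t+[0,0,.0187]),'tcp',proj(P,t))
E
python3 -c "
import cv2;i=cv2.imread('pics/w2.png')[190:390,190:390];cv2.imwrite('pics/w2c.png',cv2.resize(cv2.convertScaleAbs(i,alpha=1.5,beta=30),(600,600),interpolation=2))"
```

```text
[335.32876941   0.         282.49863701]
0 [282.32790397 234.41220715] [array([250.20114821, 237.91674924]), array([278.46195783, 203.29341673])]
0.044 [282.15176638 267.96385279] [array([241.2497531 , 272.28766306]), array([277.18180984, 229.19127447])]
0.05 [282.11997006 274.02058953] [array([251.89627009, 277.19717439]), array([278.48420797, 245.81916059])]
0.064 [282.03521086 290.1659835 ] [array([248.80833603, 293.60426975]), array([278.02421973, 259.53173296])]
grip pt [282.2029357  258.21684254] tcp [282.27851104 243.82084193]
```

View pics/w2c.png

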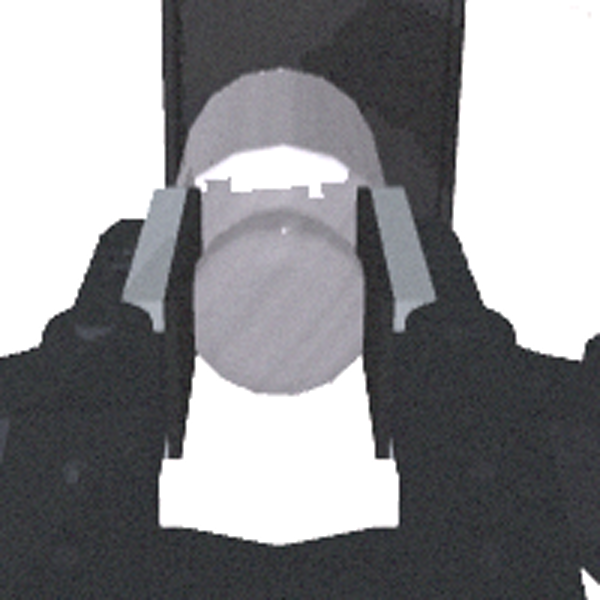

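Run:
```python
from h import *
im,P=snap('scene'); t=get_obs()['eef_pos']; u,v=proj(P,t).astype(int); print(u,v)
x0,y0=max(0,min(u-75,410)),max(v-75,0)
cv2.imwrite('pics/s2.png',cv2.resize(cv2.convertScaleAbs(im[y0:y0+150,x0:x0+150,::-1],alpha=1.3,beta=20),(600,600),interpolation=2)); print(x0,y0)
for z in(-.0146-.0,.0494): print(proj(P,t+[0,0,z]))
```

```text
482 178
407 103
[480.97973536 185.10600742]
[489.52757381 153.39583066]
```

View pics/s2.png

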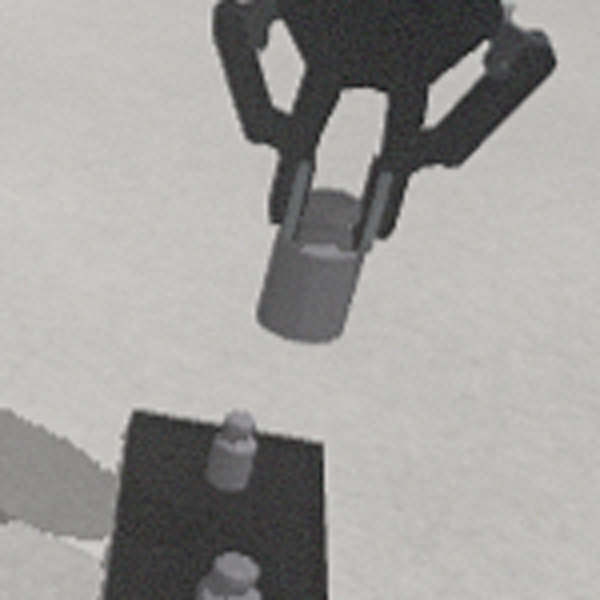

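The scene view shows the weight gripped by its knob, upright, with the finger tips just above the body. I'll triangulate the knob top to get the weight's offset from the TCP.

Run:
```python
from h import *
t=get_obs()['eef_pos']; W=cams.camera_params('wrist');S=cams.camera_params('scene')
M=lambda P:P['K']@np.linalg.inv(P['extrinsics'])[:3]
def tri(a,b):
    X=cv2.triangulatePoints(M(W),M(S),np.array(a,float),np.array(b,float))[:,0]; return X[:3]/X[3]-t
print(t)
print('knob top',tri((283,291),(490.2,154.3)))
print('base front edge',tri((282,213),(482,188.3)))
print('body top front edge',tri((282,239),(488,168)))
for z in (.02,.03,.04):print(z,[proj(P,t+[0,0,z]).round(1)for P in(W,S)])
```

```text
[0.49296692 0.35401307 0.15538438]
knob top [-0.00090452  0.00106724  0.04761225]
base front edge [ 0.01351253 -0.00062957 -0.01358705]
body top front edge [ 0.01405819 -0.00024101  0.02802937]
0.02 [array([282.3, 259.4]), array([485.5, 168.3])]
0.03 [array([282.3, 268.7]), array([486.9, 163.3])]
0.04 [array([282.4, 279.2]), array([488.2, 158.2])]
```

Emit:
arm_command(rows=[[[20,0.1,-0.4,0,0],[20,0.2,-0.8,0,0],[20,0.2,-0.9,0,0],[20,0.2,-0.9,0,0],[20,0.2,-0.9,0,0],[20,0.2,-0.9,0,0],[20,0.15,-0.7,0,0],[20,0.05,-0.33,0,0],[20,0,0,0,0],[20,0,0,0,0]]])

```text
t: 6.55
eef_pos: [0.5703, 0.0065, 0.1547]
tool_rot: [-0.0, 0.998, -0.057, -0.001]
contact_force: [0.5, -0.0, -5.2]
gripper_width: 0.285
grasp_force: 71.3
```

Run:
```python
from h import *
s=get_obs(); print(s['t'],s['eef_pos'],s['gripper_width'])
im,P=snap('wrist','w3.png'); print(proj(P,np.array([.5687,.0044,.082])))
for a in range(0,360,45): print(proj(P,np.array([.5687+.065*np.cos(a/57.3),.0044+.065*np.sin(a/57.3),.082])).round(0))
```

```text
6.55 [0.57033684 0.00645477 0.15473411] 0.28544069795214444
[285.35177273 208.65716824]
[275. 120.]
[215. 155.]
[200. 218.]
[234. 270.]
[294. 285.]
[350. 258.]
[372. 199.]
[342. 140.]
```

View pics/w3.png

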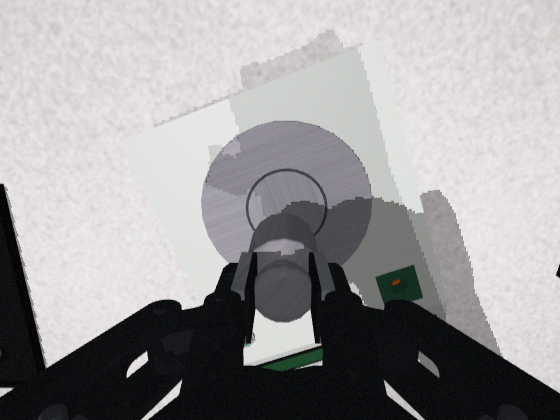

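Emit:
arm_command(rows=[[[20,0,-0.03,-0.1,0],[20,0,0,-0.2,0],[20,0,0,-0.2,0],[20,0,0,-0.2,0],[20,0,0,-0.1,0],[20,0,0,-0.06,0],[20,0,0,-0.03,0],[20,0,0,0,0],[20,0,0,0,0],[20,0,0,0,0]]])

```text
t: 7.85
eef_pos: [0.5718, 0.0033, 0.1031]
tool_rot: [0.0, 0.998, -0.058, 0.0]
contact_force: [-0.7, 1.1, -5.2]
gripper_width: 0.279
grasp_force: 71.3
```

Emit:
arm_command(rows=[[[20,0,0,-0.015,0],[20,0,0,-0.015,0],[20,0,0,-0.015,0],[20,0,0,-0.01,0],[20,0,0,0,0],[20,0,0,0,0],[20,0,0,0,0],[20,0,0,0,0],[20,0,0,0,0],[20,0,0,0,0]]])

```text
t: 9.1
eef_pos: [0.5716, 0.0033, 0.0995]
tool_rot: [-0.0, 0.998, -0.058, 0.0]
contact_force: [0.2, -0.0, -5.4]
gripper_width: 0.278
grasp_force: 71.3
```

Not yet touching; lower by 1 mm per step.

Emit:
arm_command(rows=[[[20,0,0,-0.015,0],[20,0,0,0,0],[20,0,0,-0.015,0],[20,0,0,0,0],[20,0,0,-0.015,0],[20,0,0,0,0],[20,0,0,-0.015,0],[20,0,0,0,0],[20,0,0,0,0],[20,0,0,0,0]]])

```text
t: 10.35
eef_pos: [0.5717, 0.0033, 0.096]
tool_rot: [0.0, 0.998, -0.058, 0.0]
contact_force: [-1.5, -0.4, -0.0]
gripper_width: 0.279
grasp_force: 72.6
```

Emit:
arm_command(rows=[[[30,0,0,0,0],[40,0,0,0,0],[60,0,0,0,0],[75,0,0,0,0],[75,0,0,0,0],[75,0,0,0.1,0],[75,0,0,0.3,0],[75,0,0,0.7,0],[75,0,0,0.8,0],[75,0,0,0.8,0]]])

```text
t: 11.6
eef_pos: [0.5716, 0.0035, 0.261]
tool_rot: [-0.0, 0.998, -0.057, 0.001]
contact_force: [0.7, 0.2, -0.3]
gripper_width: 0.876
grasp_force: 0.0
```

Run:
```python
from h import *
s=get_obs(); print(s['t'],s['eef_pos'],s['contact_force'],s['gripper_width'])
im,P=snap('wrist','w4.png')
for X in((.5687,.0044,.0795),(.5687,.0044,.1435)): print(proj(P,np.array(X)))
b=cv2.cvtColor(im,cv2.COLOR_RGB2HSV);H,S,V=cv2.split(b)
for n,m,z in(('orange',(H<20)&(S>150)&(V>70),.052),('green',(H>60)&(H<90)&(S>120)&(V>40),.066)):
    k,l,st,c=cv2.connectedComponentsWithStats(m.astype('uint8'))
    for i in range(1,k):
        if st[i,4]>15: print(n,st[i],c[i],ray(P,*c[i],z).round(4))
```

```text
11.6 [0.57157428 0.00345991 0.26097616] [ 0.71336997  0.23159192 -0.34552941] 0.8757123691602975
[281.87985159 182.11928984]
[281.72401507 196.68546121]
orange [361 238   7   5  25] [364.24 240.2 ] [ 0.4807 -0.0855  0.052 ]
green [354 249   8  11  48] [357.64583333 253.89583333] [ 0.4702 -0.0739  0.066 ]
green [245 278  12  11 102] [250.6372549  282.65686275] [0.4474 0.0566 0.066 ]
green [340 279  17  12 108] [348.22222222 284.62037037] [ 0.4312 -0.0604  0.066 ]
green [264 288  64  28 621] [296.30917874 301.79710145] [0.415  0.0045 0.066 ]
```

View pics/w4.png

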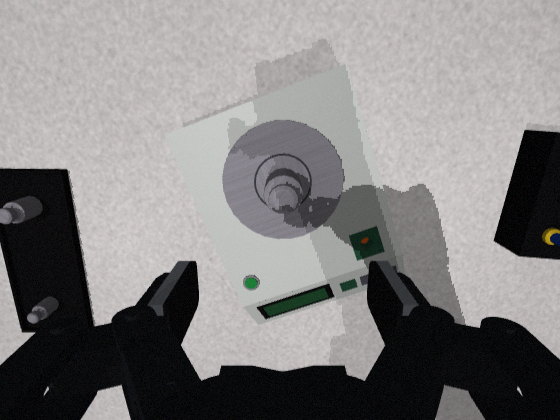

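Weight upright and centred (knob top at (284,198), predicted (282,197)); port plate near (366,241), stylus collar at (551,237). Moving to the stylus.

Emit:
arm_command(rows=[[[60,-0.2,-0.5,0,0],[60,-0.35,-0.9,0,0],[60,-0.35,-0.9,0,0],[60,-0.35,-0.9,0,0],[60,-0.35,-0.9,0,0],[60,-0.2,-0.7,0,0],[60,0,-0.3,0,0],[60,0,0,0,0],[60,0,0,0,0],[60,0,0,0,0]]])

```text
t: 12.9
eef_pos: [0.4645, -0.3008, 0.258]
tool_rot: [-0.0, 0.998, -0.056, 0.0]
contact_force: [0.0, 0.4, 0.8]
gripper_width: 0.701
grasp_force: 0.0
```

Run:
```python
from h import *
s=get_obs(); print(s['t'],s['eef_pos'])
im,P=snap('wrist','w5.png')
b=cv2.cvtColor(im,cv2.COLOR_RGB2HSV);H,S,V=cv2.split(b)
for n,m,z in(('blue',(H>105)&(H<130)&(S>120)&(V>40),.138),('yellow',(H>20)&(H<35)&(S>110)&(V>60),.056),('red',((H<8)|(H>172))&(S>120)&(V>50),.138)):
    k,l,st,c=cv2.connectedComponentsWithStats(m.astype('uint8'))
    for i in range(1,k):
        if st[i,4]>30: print(n,st[i],c[i],ray(P,*c[i],z).round(4))
for z in(.138,.06): print(proj(P,np.array([.4623,-.303,z])))
```

```text
12.9 [ 0.46447263 -0.30077091  0.25799524]
blue [285 174  14  27 317] [291.12302839 187.59936909] [ 0.4681 -0.3089  0.138 ]
yellow [282 169  17  16 115] [289.6        174.37391304] [ 0.4649 -0.3088  0.056 ]
red [294  81  16  18 215] [301.74883721  89.6372093 ] [ 0.5483 -0.3261  0.138 ]
[285.19308458 194.63864789]
[284.69503444 177.94853873]
```

View pics/w5.png

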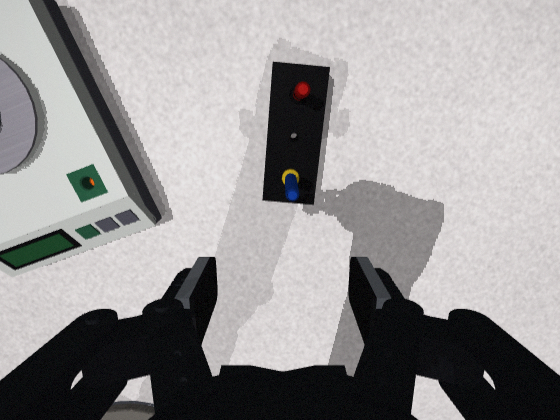

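The wrist view shows the blue handle end near (292,194) with its collar at (290,178), the red trimmer at (302,90), and the port at (88,182). The stylus works out at about (0.4625, -0.309).

Emit:
arm_command(rows=[[[60,-0.03,-0.14,-0.3,0],[60,0,0,-0.7,0],[60,0,0,-0.7,0],[60,0,0,-0.7,0],[60,0,0,-0.4,0],[60,0,0,-0.17,0],[60,0,0,0,0],[0,0,0,0,0],[0,0,0,0,0],[0,0,0,0,0]]])

```text
t: 14.2
eef_pos: [0.4624, -0.3115, 0.0806]
tool_rot: [0.0, 0.998, -0.058, 0.001]
contact_force: [-0.1, -0.0, 2.1]
gripper_width: 0.13
grasp_force: 58.4
```

Emit:
arm_command(rows=[[[0,0,0,0,0],[0,0,0,0,0],[0,0,0,0,0],[0,0,0,0,0],[0,0,0,0.2,0],[0,0,0,0.5,0],[0,0,0,0.7,0],[0,0,0,0.6,0],[0,0,0,0,0],[0,0,0,0,0]]])

```text
t: 15.45
eef_pos: [0.4612, -0.3108, 0.1993]
tool_rot: [-0.0, 0.998, -0.058, -0.0]
contact_force: [-0.3, 0.9, -1.1]
gripper_width: 0.132
grasp_force: 58.6
```

Run:
```python
from h import *
s=get_obs(); print(s['t'],s['eef_pos'],s['gripper_width'],s['grasp_force'])
im,P=snap('wrist','w6.png');im,S=snap('scene','s6.png'); t=s['eef_pos']
for P in (P,S): print(proj(P,t+[0,0,-.073]),proj(P,t+[0,0,-.02]),proj(P,t+[0,0,.058]))
W5=None
cv2.imwrite('pics/c6.png',np.hstack([cv2.imread('pics/w6.png')[100:400,150:450],cv2.resize(cv2.imread('pics/s6.png')[60:210,80:230],(300,300))]))
```

```text
15.45 [ 0.46123011 -0.31077134  0.19932333] 0.1321350902456229 58.58352174429456
[282.36220605 206.97933298] [282.29634905 231.16948505] [282.10319348 302.11810072]
[157.11129879 150.37539243] [153.12147038 127.77086619] [146.79002313  91.8998083 ]
```

View pics/c6.png

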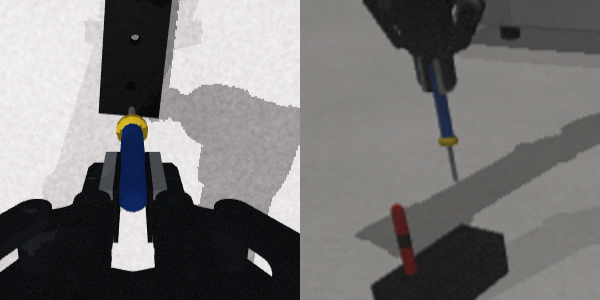

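Stylus gripped upright, tip at (281,208) in the wrist view and (158,150) in the scene view, as predicted (tip is at TCP −73 mm). Now the port from the stored images.

```bash
cat >> h.py <<'E'
def plate(im,P,c,r):
    """green plate centre near pixel c (RGB image), world at z=.066; min-area rectangle"""
    H,S,V=cv2.split(cv2.cvtColor(im,cv2.COLOR_RGB2HSV)); m=((H>55)&(H<95)&(S>70)).astype('uint8')
    w=np.zeros_like(m); w[c[1]-r:c[1]+r,c[0]-r:c[0]+r]=1
    k=max(cv2.findContours(m*w,0,1)[0],key=cv2.contourArea); q=cv2.boxPoints(cv2.minAreaRect(k))
    X=np.array([ray(P,*p,.066) for p in q]); return X.mean(0),[np.linalg.norm(X[i]-X[i-1]).round(4) for i in range(4)],q.mean(0)
E
python3 - <<'E'
from h import *
P=cams.camera_params('wrist'); t=get_obs()['eef_pos']; E0=P['extrinsics'].copy()
# stored wrist images: same tool rotation, so shift the camera pose by the TCP difference
for f,tt,c in(('w5.png',(.4645,-.3008,.258),(87,183)),('w4.png',(.5716,.0035,.261),(366,241)),('w3.png',(.5703,.0065,.1547),(400,285))):
    P['extrinsics']=E0.copy(); P['extrinsics'][:3,3]+=np.array(tt)-t
    try: print(f,plate(cv2.imread('pics/'+f)[:,:,::-1].copy(),P,c,26))
    except Exception as e: print(f,e)
im=cv2.imread('pics/t1.png')[:,:,::-1].copy(); print('top',plate(im,cams.camera_params('top'),(326,232),13))
E
```

```text
w5.png (array([ 0.48232534, -0.08585178,  0.066     ]), [np.float64(0.0356), np.float64(0.0333), np.float64(0.0351), np.float64(0.0342)], array([ 86.5, 183. ], dtype=float32))
w4.png (array([ 0.48173679, -0.08450565,  0.066     ]), [np.float64(0.0327), np.float64(0.0331), np.float64(0.0325), np.float64(0.0338)], array([366.35   , 243.05003], dtype=float32))
w3.png (array([ 0.48257052, -0.08462267,  0.066     ]), [np.float64(0.0335), np.float64(0.0331), np.float64(0.0331), np.float64(0.0341)], array([399.35007, 287.05002], dtype=float32))
top (array([ 0.48374476, -0.08316191,  0.066     ]), [np.float64(0.0315), np.float64(0.0306), np.float64(0.0315), np.float64(0.0305)], array([326.38235, 232.0294 ], dtype=float32))
```

Emit:
arm_command(rows=[[[0,0.05,0.4,0,0],[0,0.1,0.9,0,0],[0,0.1,0.9,0,0],[0,0.1,0.9,0,0],[0,0,0.5,0,0],[0,0,0.17,-0.2,0],[0,0,0,-0.3,0],[0,0,0,-0.25,0],[0,0,0,0,0],[0,0,0,0,0]]])

```text
t: 16.8
eef_pos: [0.483, -0.0854, 0.1547]
tool_rot: [0.0, 0.998, -0.058, -0.0]
contact_force: [-0.4, -0.0, 0.2]
gripper_width: 0.124
grasp_force: 58.6
```

Emit:
arm_command(rows=[[[0,0,0,0,0],[0,0,0,0,0],[0,0,0,0,0],[0,0,0,0,0],[0,0,0,0,0],[0,0,0,0,0],[0,0,0,0,0],[0,0,0,0,0],[0,0,0,0,0],[0,0,0,0,0]]])

```text
t: 18.05
eef_pos: [0.4828, -0.0849, 0.1547]
tool_rot: [0.0, 0.998, -0.058, 0.0]
contact_force: [-0.2, -0.0, -0.0]
gripper_width: 0.127
grasp_force: 58.6
```

Run:
```python
from h import *
s=get_obs(); t=s['eef_pos']; print(s['t'],t,s['contact_force'],s['gripper_width'])
im,P=snap('wrist','w7.png'); sc,S=snap('scene','s7.png')
print('tip pred',proj(P,t-[0,0,.073]),'port pred',proj(P,np.array([.4825,-.0848,.066])))
# tip in wrist: dark/grey rod rows below the yellow collar; show yellow centroid
H,Sa,V=cv2.split(cv2.cvtColor(im,cv2.COLOR_RGB2HSV)); m=(H>20)&(H<35)&(Sa>110)&(V>60); ys,xs=np.nonzero(m); print('collar',xs.mean(),ys.min(),ys.max(),'pred',proj(P,t-[0,0,.024]))
c=proj(P,np.array([.4825,-.0848,.066])).astype(int)
print(plate(im,P,c,32))
```

```text
18.05 [ 0.48279398 -0.0848983   0.15470184] [-0.21067495 -0.01798253 -0.00598869] 0.12748324731954377
tip pred [282.36655841 207.06218926] port pred [282.29526245 202.04152689]
collar 281.64961636828644 214 240 pred [282.33233767 228.96295104]
(array([ 0.4822166, -0.0850316,  0.066    ]), [np.float64(0.0333), np.float64(0.0331), np.float64(0.0329), np.float64(0.0342)], array([282.635  , 201.99634], dtype=float32))
```

Aligned. Descend into the hole, then press.

Emit:
arm_command(rows=[[[0,0,0,-0.08,0],[0,0,0,-0.1,0],[0,0,0,-0.1,0],[0,0,0,-0.08,0],[0,0,0,-0.05,0],[0,0,0,-0.04,0],[0,0,0,0,0],[0,0,0,0,0],[0,0,0,0,0],[0,0,0,0,0]]])

```text
t: 19.4
eef_pos: [0.4829, -0.0849, 0.1278]
tool_rot: [0.0, 0.998, -0.058, 0.0]
contact_force: [-0.0, 0.1, -0.4]
gripper_width: 0.13
grasp_force: 58.6
```

Emit:
arm_command(rows=[[[0,0,0,-0.02,0],[0,0,0,-0.02,0],[0,0,0,-0.02,0],[0,0,0,-0.02,0],[0,0,0,-0.02,0],[0,0,0,0,0],[0,0,0,0,0],[0,0,0,0,0],[0,0,0,0,0],[0,0,0,0,0]]])

```text
t: 20.65
eef_pos: [0.4828, -0.0849, 0.1217]
tool_rot: [0.0, 0.998, -0.058, 0.0]
contact_force: [-0.1, -0.7, 3.3]
gripper_width: 0.13
grasp_force: 59.0
```

Emit:
arm_command(rows=[[[0,0,0,-0.01,0],[0,0,0,-0.01,0],[0,0,0,-0.01,0],[0,0,0,-0.01,0],[0,0,0,0,0],[0,0,0,0,0],[0,0,0,0,0],[0,0,0,0,0],[0,0,0,0,0],[0,0,0,0,0]]])

```text
t: 21.9
eef_pos: [0.4841, -0.085, 0.1207]
tool_rot: [0.0, 0.998, -0.058, 0.001]
contact_force: [-0.4, -0.1, 14.1]
gripper_width: 0.129
grasp_force: 60.3
```

```bash
python3 -c "
from h import *
s=get_obs();print(s['t'],s['eef_pos'],s['contact_force'],s['grasp_force']);print(job.hand_in())"
```

```text
21.9 [ 0.4841418  -0.085011    0.12073648] [-0.38805938 -0.13186937 14.12047815] 60.295297235716134
the job is handed in; nothing more can be done
None
```

I handed the job in at 21.9 s. The 500 g weight stood released, upright and centred on the pan in the last view of it, and the gripped stylus was holding the button at its stop with about 14 N. The hand-in returned no verdict.

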